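# Shut the open bit case and stack the three cases squarely

### The arm

A 7-joint arm with a two-finger parallel gripper is mounted at the origin on the work surface. World frame = base frame: x ahead of the robot, y to its left, z up, the work surface at z = 0. Lengths are in m, angles in degrees, forces in N, time in s.
With the tool pointing down it reaches from about 0.35 to 0.9 m from the base axis. Payload 8.1 kg.
Tool frame: the origin (TCP) lies at the very end of the fingers, on their centre line; the grasp point (between the pads) lies 19 mm behind it; z points along the fingers, y is the line along which they close (so a half turn about z gives the same grasp; the last joint's range is limited). The gripper opens to 85 mm and grips with 20 to 120 N. Pads are 22 mm wide; open, the fingers measure 114 mm over their backs; the gripper's body (76 mm by 85 mm) begins 54 mm behind the grasp point. The pads swing forward as they close: fully open they stand 13 mm farther back than shut.
Start: joints at [-83.056, 24.895, 1.432, 90.138, -0.665, 64.973, -4.303], TCP at [0.139, 0.609, 0.198] pointing down, gripper open.
Joint ranges: [-149.89, 149.89], [-25.12, 119.58], [-72.63, 75.52], [4.76, 147.25], [-75.54, 255.54], [6.69, 114.76], [-157.13, 157.13]. Speed limits (degrees/s): [127.2, 127.2, 172.46, 172.46, 180, 180, 180].

### API

Orientations are given as [roll, pitch, yaw] about the fixed x, y, z axes, in that order (R = Rz(yaw) Ry(pitch) Rx(roll)).
In Python, from rig import ctrl, grab_frame, camera_params, find_in, landmark_of gives the robot as it stands.
- The arm moves only by the shell command python3 -m jog 'ROWS' [FORCE]. ROWS is text: rows parted by semicolons, each of 7 numbers parted by spaces: the gripper command: -1 is fully open, 1 is shut, values between are in proportion, then the shift along the world's x, y, z in m, then the turn, a rotation vector about the world's x, y, z in degrees. A call has 1 to 8 rows; each row shifts and turns the commanded pose from where the row before left it; what a row does not reach is not made up. A row lasts 1/12 s, in which the tool goes at most 41.7 mm and 7.16 degrees, less where a joint would pass 70% of its speed; a pose out of reach is approached as far as the arm can. A call is refused whole if a number of a shift passes 0.0417 or a number of a turn 7.16, either way. A call with a gripper value outside its range is refused whole. The fingers move at their own pace and stop on an object; FORCE is the grip in N (left out, the last holds). Time passes only in rows, so rows that do not move let the fingers close. It gives the time, the measured TCP pose, the force, the opening and the grip force at its end, in the units of the state.
- ctrl.state(): the state, without advancing time (a new reading comes with each control period).
- grab_frame(name): name is "scene" or "top" or "wrist"; returns the picture (420x560x3 uint8, red, green, blue); there is no depth.
- camera_params(name): a dict with "K" (3x3 intrinsics, pixels), "R" (3x3) and "t" (3): a world point X has camera coordinates R X + t. Camera axes: x right, y down, z forward; pixel columns grow to the right and rows downward; lengths in m; the calibration is good to about 2 mm. A picture is of the moment at which its call begins: read the wrist's pose just before it. camera_params takes no time and is no camera call; for the wrist camera it gives the pose at the moment of the call.
- ctrl.close_job(): hands the job in; it is judged then, once.
Trained networks look in the newest picture that a camera, given by its name, has taken for a name from the list of things; names that differ only in an ending like _2 or _b are one class to them, and where a whole thing is asked for, a point or a joint stands for the part that bears it (a point fixed in the world has none). Each returns a list of dicts, best first, with "conf" (0 to 1); they miss things now and then, are a little off and sometimes report something else, mostly with a low value. They report only what shows in the picture. A call takes as long as a camera call. They do not tell look-alikes from the thing itself.
- find_in(target, camera): "position" ([row, column] in pixels, amid what is visible of it).
- landmark_of(target, camera): "position" ([row, column] in pixels: a listed point, or the origin of a listed thing).
The state is a dict: "clock": time; "joint_positions": joint angles; "joint_vel": joint speeds; "effort": joint torques, N m; "eef_pos": TCP position; "tcp_rot": TCP orientation; "contact_force": force on the tool from outside, world axes, zero at the start; "ft_torque": the same for the moment, N m; "finger_gap": finger opening in m; "grip_force": force on a finger pad.
Only numpy, scipy, OpenCV 4.12 (cv2) and the standard library are available. Lean on these libraries where they do the work, as an engineer would, in place of code of your own. Each camera call takes 0.05 s, during which the arm holds its last target. There are 200 camera calls.

### The job

Tidy the screwdriver-bit cases on the stall into one column: shut the lid of the open red case where it stands, then stack the deep green case on it and the slim blue case on top of that. The column should stand square, edges flush all round, with the latches of all three cases on the same side. Set each case down rather than letting it drop, and leave the other goods as they lie.

Things in the scene. Friction and masses are not known exactly. Their poses are not given: they have to be found in the camera images.
- red: the open red bit case, loose on the table: tray 60 mm (x) by 124 mm (y) by 24 mm high, with a lid hinged along its back (+x) long side; shut, lid and tray make a closed box 60 x 124 x 36 mm with a flat top. About 0.5 kg with its bits. Origin at the centre of the tray's underside, z up; its latch side (front) faces -x.
- red_lid (a joint): the red case's lid, rad: 0 fully shut, 1.57 straight up, 2.0 against its stop leaning back. The stiff hinge (about 0.03 N m, half a newton at the lid's edge) keeps the lid at whatever angle it is left. It starts open, and is shut by swinging it over from behind towards the latch side and down.
- red_hinge (a point): middle of the red case's hinge line, 24 mm above its underside and 30 mm behind (+x of) its centre. The line runs along the case's y.
- red_lid_edge (a point): on the red lid: middle of the free (latch) edge of its outer face, which is the top face when shut. The lid is a shallow shell reaching 60 mm from the hinge line, 12 mm deep and 124 mm wide; when shut its outer face is 12 mm above the hinge line. Two black latches hang from its free edge, 40 mm either side of the middle, 3 mm proud.
- green: the deep green bit case, closed, loose: 60 mm (x) by 124 mm (y) by 48 mm high, flat top and bottom, about 0.34 kg. Origin at the centre of its underside, z up; two black latches, 3 mm proud, on its front (-x) long side 40 mm either side of the middle, at a height of 24 to 40 mm. An orange price dot on the lid lies by the latch edge. Grip it across the 60 mm, at the middle, clear of the latches.
- green_latch (a point): middle of the green case's latch side, 30 mm from its centre along -x, 32 mm up.
- blue: the slim blue bit case, closed, loose: 60 mm (x) by 124 mm (y) by 32 mm high, flat top and bottom, about 0.22 kg. Origin at the centre of its underside, z up; two black latches as on the green case, on its front (-x) long side, at a height of 12 to 28 mm, and an orange price dot by the latch edge.
- blue_latch (a point): middle of the blue case's latch side, 30 mm from its centre along -x, 20 mm up.
- yellow: a yellow case with a clear lid, 52 x 92 x 28 mm: other goods on the stall, to be left as they lie.
- socket: a chrome socket, 27 mm in diameter, 38 mm tall, standing: other goods on the stall, to be left as they lie.
- padlock: a brass padlock, 60 x 30 x 20 mm, lying flat: other goods on the stall, to be left as they lie.
- spanner: a steel spanner 160 mm long, lying flat: other goods on the stall, to be left as they lie.
- hammer: a hammer 220 mm long, lying flat: other goods on the stall, to be left as they lie.
- screwdriver: an orange-handled screwdriver 190 mm long, lying flat: other goods on the stall, to be left as they lie.
- spraycan: a red spray can, 56 mm in diameter, 150 mm tall, standing: other goods on the stall, to be left as they lie.
Not all that is in view belongs to the job. There is more than one size of the blue; the job needs the larger.

How it is judged:
By the outcome, as a careful person would: the job done as asked, in the order asked, and still so for the second after the job is handed in, with the robot touching nothing.
It also fails if it takes over 72 s, if anything falls off the work surface, if the arm or the gripper's body presses on something with over 40 N, if the wrist force passes 120 N, or if a joint passes its speed limit or range.

## Working session

There is one attempt and no reset: what is moved stays moved. The work goes in short steps, Python scripts to look and compute and a shell command to move; the robot and the scene stay as the last step left them, time stands still between calls to the robot, and variables do not carry over. Pictures are saved under pics/ and viewed, at most 14 in all, crops included, and the job is handed in when it is done.

```bash
ls; mkdir -p pics
python3 - <<'E'
from rig import *
import cv2
for n in("scene","top"):
    im=grab_frame(n); cv2.imwrite(f"pics/{n}0.png",im[:,:,::-1])
    for t in("red","red_hinge","red_lid_edge","green","green_latch","blue","blue_latch"):
        print(n,t,[(d["position"],round(d["conf"],2)) for d in landmark_of(t,n)][:4])
    p=camera_params(n);print(p)
s=ctrl.state();print(s["clock"],s["eef_pos"],s["tcp_rot"],s["finger_gap"],s["contact_force"])
E
```

```text
pics
scene red [([248.3, 175.5], 0.9)]
scene red_hinge [([250.6, 176.4], 0.97)]
scene red_lid_edge [([238.4, 176.2], 0.83)]
scene green [([211.9, 288.7], 0.73)]
scene green_latch [([201.1, 290.5], 0.62)]
scene blue [([181.0, 369.2], 0.88), ([163.6, 332.2], 0.58)]
scene blue_latch [([173.0, 365.7], 0.74), ([159.0, 337.0], 0.69), ([238.6, 172.9], 0.44)]
{'K': array([[381.15819482,   0.        , 287.28583424],
       [  0.        , 381.15819482, 216.19121593],
       [  0.        ,   0.        ,   1.        ]]), 'R': array([[ 0.47765462,  0.87829444,  0.02109383],
       [ 0.62551534, -0.32312673, -0.71015469],
       [-0.61690893,  0.35240318, -0.70372961]]), 't': array([-0.27804258, -0.33384383,  1.37908209])}
top red [([225.8, 376.2], 0.89), ([218.1, 198.9], 0.37)]
top red_hinge [([214.9, 374.2], 0.73)]
top red_lid_edge [([200.5, 375.6], 0.68)]
top green [([220.4, 278.4], 0.63)]
top green_latch [([222.2, 275.1], 0.97), ([170.5, 225.5], 0.72), ([220.2, 278.4], 0.16)]
top blue [([257.2, 212.0], 0.71), ([217.2, 197.0], 0.67)]
top blue_latch [([258.8, 200.3], 0.96), ([228.3, 196.7], 0.8), ([214.5, 374.0], 0.18)]
{'K': array([[384.26244019,   0.        , 283.1718595 ],
       [  0.        , 384.26244019, 209.91779639],
       [  0.        ,   0.        ,   1.        ]]), 'R': array([[ 0.00382612, -0.99996407, -0.00756471],
       [-0.98582799, -0.00250308, -0.16774062],
       [ 0.16771566,  0.0080993 , -0.98580214]]), 't': array([0.01986216, 0.55970543, 1.21591454])}
0.8 [0.13872741 0.60943833 0.19803812] [1.79994831e+02 9.47704750e-04 1.67174561e+02] 0.08536410421153287 [-0.32284229 -0.33756474 -0.19208447]
```

Run:
```python
import cv2
a=cv2.imread("pics/top0.png")[130:310,150:430]
cv2.imwrite("pics/topc.png",cv2.resize(a,(800,514),interpolation=cv2.INTER_CUBIC))
```

```text
(no output)
```

View pics/scene0.png

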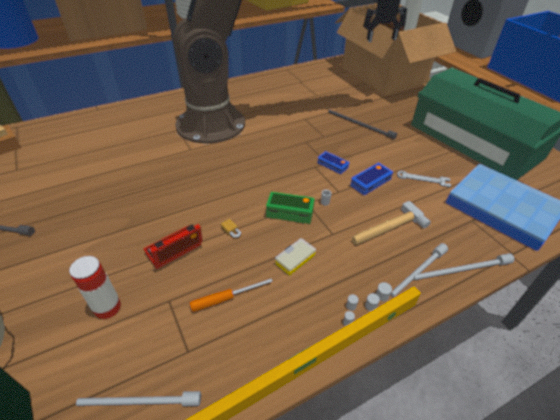

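View pics/topc.png

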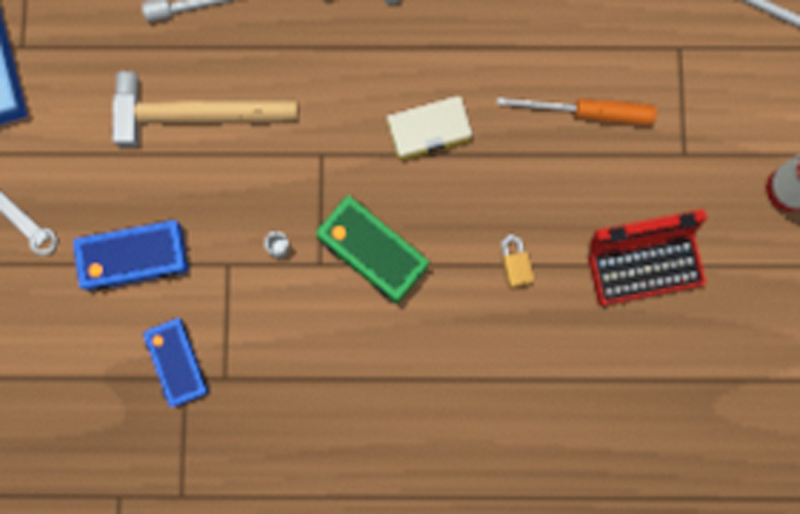

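The scene shows the open red case at (175,247), its lid leaning back. The green case is at (290,208), the large blue at (371,179), the small blue at (333,162), and the yellow case at (296,256).

Candidates (top picture, row, column):
- **Blue:** (219,196) large and (257,212) small. I choose (219,196), since its length matches red and green.
- **Red:** (222,376) is the case. The spray can at (195,428) is also red.
- **Green:** only (217,280). The toolbox is far off.

The crop confirms the sizes. The dots put the latch side of the large blue towards -x, and that of the green towards -x/+y.

```bash
cat > h.py <<'E'
import numpy as np,cv2
from rig import *
def ray(px,p):  # px=(row,col)
    d=p["R"].T@np.linalg.solve(p["K"],[px[1],px[0],1.]); return -p["R"].T@p["t"],d
def onz(px,p,z):
    c,d=ray(px,p); return c+d*(z-c[2])/d[2]
def proj(X,p):
    q=p["K"]@(p["R"]@np.asarray(X,float)+p["t"]); return q[:2]/q[2]
E
python3 - <<'E'
from h import *
t=camera_params("top");s=camera_params("scene")
def tri(a,b):
    A=[];y=[]
    c1,d1=ray(a,t);c2,d2=ray(b,s)
    M=np.zeros((3,3));v=np.zeros(3)
    for c,d in((c1,d1),(c2,d2)):
        d=d/np.linalg.norm(d);P=np.eye(3)-np.outer(d,d);M+=P;v+=P@c
    return np.linalg.solve(M,v).round(3)
print("red",tri((225.8,376.2),(248.3,175.5)),"hinge",tri((214.9,374.2),(250.6,176.4)),"edge",tri((200.5,375.6),(238.4,176.2)))
print("green",tri((220.4,278.4),(211.9,288.7)),"gl",tri((222.2,275.1),(201.1,290.5)))
print("blue",tri((217.2,197),(181,369.2)),"bl",tri((228.3,196.7),(173,365.7)))
im=cv2.imread("pics/top0.png");hsv=cv2.cvtColor(im,cv2.COLOR_BGR2HSV)
for n,lo,hi,z in(("green",(50,100,30),(80,255,255),.048),("blue",(108,100,50),(130,255,255),.032)):
    m=cv2.inRange(hsv,lo,hi);m[:130]=0;m[310:]=0;m[:,:160]=0;m[:,430:]=0
    for c in cv2.findContours(m,0,2)[0]:
        if cv2.contourArea(c)>150:
            b=cv2.boxPoints(cv2.minAreaRect(c));print(n,[onz((q[1],q[0]),t,z)[:2].round(3).tolist() for q in b])
w=camera_params("wrist");st=ctrl.state()
from scipy.spatial.transform import Rotation as Ro
Rt=Ro.from_euler("xyz",st["tcp_rot"],degrees=True).as_matrix()
C=-w["R"].T@w["t"];print("cam in tool",Rt.T@(C-st["eef_pos"]),"\n",Rt.T@w["R"].T,w["K"][0,0],C)
E
```

```text
red [ 0.515 -0.289  0.001] hinge [ 0.547 -0.285  0.024] edge [ 0.58  -0.277  0.098]
green [ 0.531  0.036 -0.002] gl [0.52  0.046 0.027]
blue [0.538 0.309 0.013] bl [0.503 0.313 0.016]
green [[0.552, 0.1], [0.601, 0.061], [0.522, -0.035], [0.474, 0.004]]
blue [[0.442, 0.297], [0.458, 0.253], [0.372, 0.218], [0.356, 0.261]]
blue [[0.55, 0.384], [0.574, 0.258], [0.512, 0.245], [0.489, 0.369]]
cam in tool [ 0.08303998 -0.00050624 -0.1747499 ] 
 [[-4.75925920e-04 -9.46436308e-01 -3.22890211e-01]
 [ 9.99999877e-01 -4.05307945e-04 -2.85941486e-04]
 [ 1.39755437e-04 -3.22890308e-01  9.46436384e-01]] 372.323120322545 [0.05764051 0.62736332 0.3727866 ]
```

```bash
python3 -m jog '-1 .03 -.04 0 0 0 0;-1 .03 -.04 0 0 0 0;-1 .03 -.04 0 0 0 -6.8;-1 .03 -.04 0 0 0 -6.8;-1 .03 -.04 0 0 0 -6.8;-1 .03 -.04 0 0 0 -6.8;-1 .03 -.04 0 0 0 -6.8;-1 .03 -.04 0 0 0 -6.8' && python3 -m jog '1 .022 -.041 0 0 0 -6.8;1 .022 -.041 0 0 0 -6.8;1 .022 -.041 0 0 0 -6.8;1 .022 -.041 0 0 0 -6.8;1 .022 -.041 0 0 0 0;1 .022 -.041 0 0 0 0;1 .022 -.041 0 0 0 0;1 .022 -.041 0 0 0 0'; python3 -m jog '1 0 -.041 0 0 0 0;1 0 -.041 0 0 0 0;1 0 -.041 0 0 0 0;1 0 -.041 0 0 0 0;1 0 -.02 0 0 0 0;1 0 0 0 0 0 0'
python3 - <<'E'
from h import *
im=grab_frame("wrist");cv2.imwrite("pics/w1.png",im[:,:,::-1]);p=camera_params("wrist")
np.savez("pics/w1.npz",**p)
for t,z in(("red",0),("red_hinge",.024),("red_lid_edge",.074)):
    for d in landmark_of(t,"wrist")[:2]: print(t,d["position"],round(d["conf"],2),onz(d["position"],p,z).round(4))
E
```

```text
clock: 1.47
eef_pos: [0.3396, 0.341, 0.1983]
tcp_rot: [180.0, -0.0, 126.0]
contact_force: [1.0, -0.2, -0.2]
finger_gap: 0.0854
grip_force: 0.0
clock: 2.13
eef_pos: [0.497, 0.0472, 0.1984]
tcp_rot: [179.9, -0.0, 99.2]
contact_force: [0.6, 0.7, -0.2]
finger_gap: -0.0001
grip_force: 0.0
clock: 2.63
eef_pos: [0.4956, -0.141, 0.1986]
tcp_rot: [180.0, 0.1, 98.7]
contact_force: [-0.4, -0.5, -0.2]
finger_gap: -0.0003
grip_force: 0.0
red_lid_edge [176.4, 303.1] 0.55 [ 0.5087 -0.124   0.074 ]
```

View pics/w1.png

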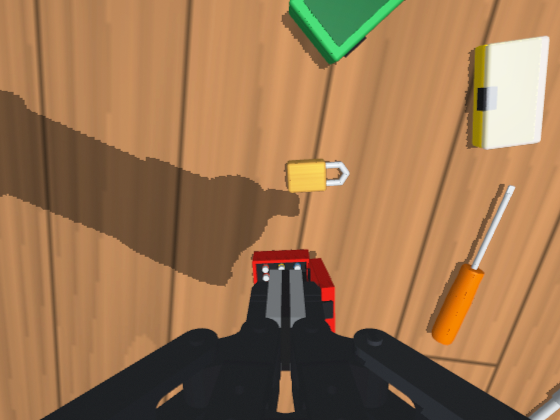

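The wrist view shows red under the fingers at (290,290) and the padlock at (310,175). Green is at the top edge, with something black on its +x side at (350,47), so I'll check green's latch side later. Now the lid: move behind it.

```bash
python3 -m jog '1 .024 -.027 0 0 0 0;1 .024 -.027 0 0 0 0;1 .024 -.027 0 0 0 0;1 .024 -.027 0 0 0 0;1 .024 -.027 0 0 0 0;1 0 0 0 0 0 0'
python3 - <<'E'
from h import *
im=grab_frame("scene");cv2.imwrite("pics/s1.png",im[:,:,::-1])
print(ctrl.state()["eef_pos"])
E
```

```text
clock: 3.33
eef_pos: [0.6193, -0.2732, 0.1967]
tcp_rot: [-180.0, 0.2, 99.2]
contact_force: [-1.3, 0.9, -0.3]
finger_gap: -0.0002
grip_force: 0.0
[ 0.61780064 -0.27096091  0.19667225]
```

```bash
python3 -m jog '1 0 0 -.027 0 0 0;1 0 0 -.027 0 0 0;1 0 0 -.027 0 0 0;1 0 0 -.026 0 0 0;1 0 0 -.026 0 0 0;1 0 0 0 0 0 0' && python3 -m jog '1 -.012 -.002 0 0 0 0;1 -.012 -.002 0 0 0 0;1 -.012 -.002 0 0 0 0;1 -.012 -.002 0 0 0 0;1 0 0 0 0 0 0' && python3 -m jog '1 -.01 -.0015 0 0 0 0;1 -.01 -.0015 0 0 0 0;1 -.01 -.0015 0 0 0 0;1 -.01 -.0015 0 0 0 0;1 -.01 -.0015 0 0 0 0;1 0 0 0 0 0 0'
python3 - <<'E'
from h import *
im=grab_frame("scene");cv2.imwrite("pics/s1.png",cv2.resize(im[200:300,110:260,::-1],None,fx=4,fy=4))
E
```

```text
clock: 3.88
eef_pos: [0.6136, -0.2652, 0.0599]
tcp_rot: [-179.6, -0.3, 99.3]
contact_force: [-0.4, 0.9, -0.0]
finger_gap: 0.0
grip_force: 0.0
clock: 4.3
eef_pos: [0.5668, -0.2776, 0.0667]
tcp_rot: [180.0, -0.0, 99.1]
contact_force: [-0.5, -1.0, 1.1]
finger_gap: 0.0001
grip_force: 0.0
clock: 4.8
eef_pos: [0.5156, -0.2863, 0.0651]
tcp_rot: [-179.9, -0.0, 99.0]
contact_force: [-1.3, -0.2, -0.3]
finger_gap: -0.0003
grip_force: 0.0
```

View pics/s1.png

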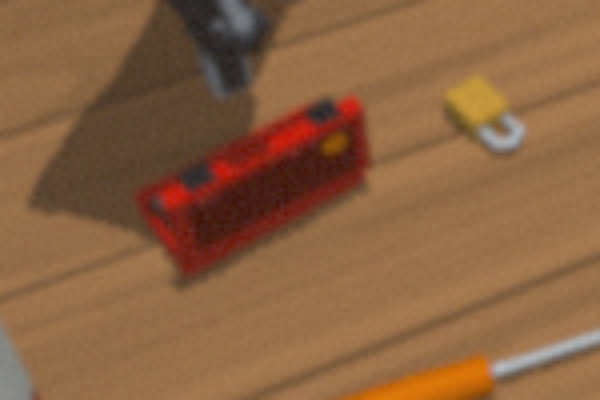

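Run:
```python
from h import *
s=camera_params("scene")
for X in(ctrl.state()["eef_pos"],(.547,-.285,.024),(.515,-.289,0),(.58,-.277,.074)):
    q=proj(X,s);print(np.round(X,3),q.round(1),((q-[110,200])*4).round())
for n in("scene","top"):
    im=grab_frame(n)
    for t in("red","red_hinge","red_lid_edge"):print(n,t,[(d["position"],round(d["conf"],2)) for d in landmark_of(t,n)][:3])
cv2.imwrite("pics/t1.png",cv2.resize(im[150:270,310:470,::-1],None,fx=4,fy=4))
```

```text
[ 0.517 -0.286  0.065] [170.1 231.1] [240. 124.]
[ 0.547 -0.285  0.024] [177.4 250.6] [269. 202.]
[ 0.515 -0.289  0.   ] [173.7 248.6] [255. 195.]
[ 0.58  -0.277  0.074] [181.1 245. ] [285. 180.]
scene red [([248.7, 176.3], 0.96)]
scene red_hinge [([249.6, 177.8], 0.88)]
scene red_lid_edge [([241.0, 175.9], 0.61)]
top red [([225.8, 377.2], 0.72), ([228.3, 199.2], 0.3)]
top red_hinge [([214.6, 376.2], 0.7), ([201.0, 151.6], 0.16)]
top red_lid_edge [([204.3, 375.3], 0.6)]
```

View pics/t1.png

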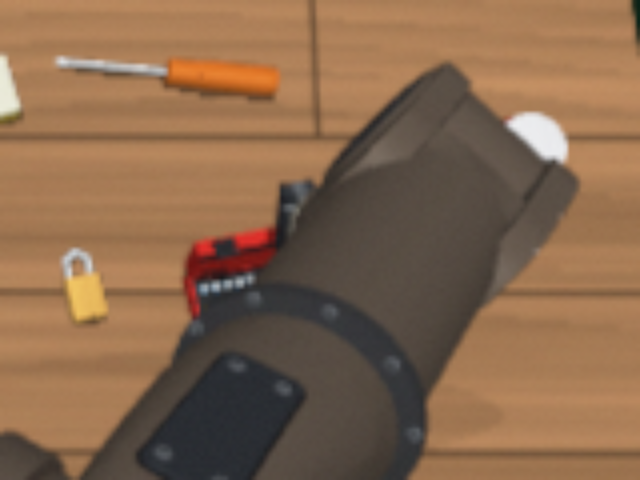

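The crop shows the arm over the case and the lid, with a latch at (225,245), still near upright. The fingertip doesn't appear where the TCP projects. I'll check with the wrist and scene views together.

Run:
```python
from h import *
e=np.array(ctrl.state()["eef_pos"]);out=[]
S=grab_frame("scene").copy();W=grab_frame("wrist").copy()
for im,n in((S,"scene"),(W,"wrist")):
    p=camera_params(n)
    for X,c in((e,(255,0,255)),(e+[0,0,.06],(0,255,255)),((.547,-.285,.024),(255,255,0))):
        q=proj(X,p);cv2.circle(im,tuple(int(v) for v in q),1 if n=="scene" else 3,c,-1);print(n,q.round())
a=cv2.resize(S[180:280,130:230],(420,420));o=np.hstack([a,W[:,90:470]])
cv2.imwrite("pics/m1.png",o[:,:,::-1])
```

```text
scene [171. 232.]
scene [165. 214.]
scene [177. 251.]
wrist [286. 255.]
wrist [286. 326.]
wrist [331. 232.]
```

View pics/m1.png

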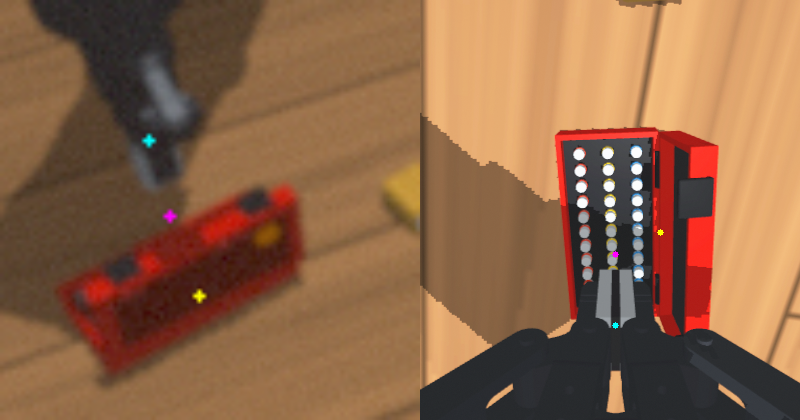

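The picture shows the fingers over the tray, on the inner side of the lid. The real tips end about 15–20 mm short of the reported TCP, so they passed just over the lid. I'll go back and repeat lower.

```bash
python3 -m jog '1 0 0 .025 0 0 0;1 0 0 .025 0 0 0;1 .024 .004 0 0 0 0;1 .024 .004 0 0 0 0;1 .024 .004 0 0 0 0;1 .026 .005 0 0 0 0;1 0 0 0 0 0 0' && python3 -m jog '1 0 0 -.025 0 0 0;1 0 0 -.025 0 0 0;1 0 0 -.025 0 0 0;1 0 0 0 0 0 0' && python3 -m jog '1 -.012 -.002 0 0 0 0;1 -.012 -.002 0 0 0 0;1 -.012 -.002 0 0 0 0;1 -.012 -.002 0 0 0 0;1 0 0 0 0 0 0'
python3 - <<'E'
from h import *
S=grab_frame("scene").copy();W=grab_frame("wrist").copy()
o=np.hstack([cv2.resize(S[180:280,130:230],(420,420)),W[:,90:470]])
cv2.imwrite("pics/m2.png",o[:,:,::-1])
E
```

```text
clock: 5.93
eef_pos: [0.6216, -0.2653, 0.1145]
tcp_rot: [179.8, -0.0, 99.5]
contact_force: [0.1, 1.3, -0.7]
finger_gap: -0.0001
grip_force: 0.0
clock: 6.27
eef_pos: [0.6133, -0.2665, 0.0351]
tcp_rot: [-179.6, -0.2, 99.2]
contact_force: [-2.4, 1.7, -0.7]
finger_gap: -0.0
grip_force: 0.0
clock: 6.68
eef_pos: [0.5665, -0.2778, 0.0415]
tcp_rot: [-180.0, 0.0, 99.0]
contact_force: [0.2, -0.1, 0.1]
finger_gap: 0.0002
grip_force: 0.0
```

View pics/m2.png

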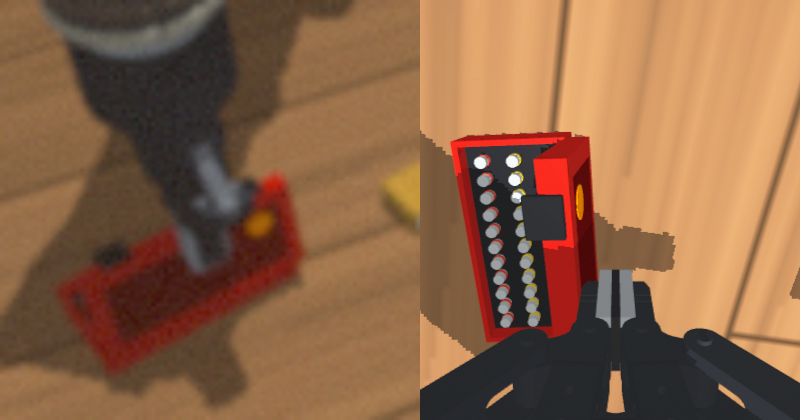

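The fingers are now behind the lid, which has swung past upright. Keep pushing, then press down.

```bash
python3 -m jog '1 -.01 -.0016 .003 0 0 0;1 -.01 -.0016 .003 0 0 0;1 -.01 -.0016 .003 0 0 0;1 -.01 -.0016 0 0 0 0;1 -.01 -.0016 0 0 0 0;1 -.008 -.0016 0 0 0 0;1 0 0 0 0 0 0' && python3 -m jog '1 0 0 -.008 0 0 0;1 0 0 -.008 0 0 0;1 0 0 -.008 0 0 0;1 0 0 0 0 0 0'
python3 - <<'E'
from h import *
S=grab_frame("scene").copy()
print([ (t,[(d["position"],round(d["conf"],2)) for d in landmark_of(t,"scene")][:1]) for t in ("red","red_lid_edge","red_hinge")])
p=camera_params("scene")
u=np.array([.986,.165,0]);h=np.array([.547,-.285,.024])
for th in(0,.2,.5,.8): print(th,proj(h+u*(-.06*np.cos(th)+.012*np.sin(th))+[0,0,.06*np.sin(th)+.012*np.cos(th)],p)[::-1].round(1))
E
```

```text
clock: 7.37
eef_pos: [0.5078, -0.2868, 0.049]
tcp_rot: [-179.9, -0.0, 99.0]
contact_force: [-1.2, -0.4, -0.3]
finger_gap: 0.0003
grip_force: 0.0
clock: 7.7
eef_pos: [0.5097, -0.2864, 0.0234]
tcp_rot: [-179.9, 0.0, 99.2]
contact_force: [-1.3, -1.5, 1.0]
finger_gap: 0.0001
grip_force: 0.6
[('red', [([247.1, 173.0], 0.57)]), ('red_lid_edge', [([232.9, 170.2], 0.55)]), ('red_hinge', [([255.0, 181.5], 0.84)])]
0 [232.7 165.5]
0.2 [230.3 165.1]
0.5 [228.2 165.5]
0.8 [228. 167.]
```

```bash
python3 -m jog '1 -.004 0 -.002 0 0 0;1 -.004 0 -.002 0 0 0;1 0 0 0 0 0 0' && python3 -m jog '1 0 0 -.003 0 0 0;1 0 0 0 0 0 0'; python3 -m jog '1 0 0 -.002 0 0 0;1 0 0 0 0 0 0'
```

```text
clock: 8.15
eef_pos: [0.5008, -0.2863, 0.0207]
tcp_rot: [-179.9, -0.0, 99.1]
contact_force: [-3.0, -3.3, 1.5]
finger_gap: 0.0001
grip_force: 1.5
clock: 8.32
eef_pos: [0.5018, -0.2861, 0.0178]
tcp_rot: [-180.0, -0.0, 99.2]
contact_force: [-4.0, -2.1, 4.5]
finger_gap: -0.0
grip_force: 2.9
clock: 8.48
eef_pos: [0.5003, -0.2865, 0.0163]
tcp_rot: [-179.9, -0.1, 99.1]
contact_force: [-10.9, -1.7, 13.3]
finger_gap: -0.0003
grip_force: 8.0
```

```bash
python3 -m jog '1 0 0 .025 0 0 0;1 0 0 .03 0 0 0;1 0 -.025 .03 0 0 0;1 0 -.03 .03 0 0 0;1 0 -.03 .02 0 0 0;1 0 0 0 0 0 0;1 0 0 0 0 0 0'
python3 - <<'E'
from h import *
W=grab_frame("wrist").copy();p=camera_params("wrist");np.savez("pics/w3.npz",**p)
cv2.imwrite("pics/w3.png",W[:,:,::-1])
for t,z in(("red",0),("red_hinge",.024),("red_lid_edge",.036)):
    for d in landmark_of(t,"wrist")[:2]: print(t,d["position"],round(d["conf"],2),onz(d["position"],p,z).round(4))
h=cv2.cvtColor(W,cv2.COLOR_RGB2HSV);m=cv2.inRange(h,(0,120,60),(8,255,255))|cv2.inRange(h,(172,120,60),(180,255,255))
for c in cv2.findContours(m,0,2)[0]:
    if cv2.contourArea(c)>1000:
        b=cv2.boxPoints(cv2.minAreaRect(c));print(cv2.contourArea(c),b.round().tolist(),[onz((q[1],q[0]),p,.036)[:2].round(4).tolist() for q in b])
E
```

```text
clock: 9.07
eef_pos: [0.5031, -0.3723, 0.1517]
tcp_rot: [179.9, 0.1, 99.1]
contact_force: [0.8, 0.7, -0.6]
finger_gap: 0.0002
grip_force: 0.0
red [91.6, 317.0] 0.64 [ 0.5167 -0.2891  0.    ]
red_hinge [87.5, 357.9] 0.59 [ 0.5451 -0.2811  0.024 ]
red_lid_edge [93.4, 283.4] 0.62 [ 0.4894 -0.2942  0.036 ]
1271.0 [[398.0, 340.0], [410.0, 320.0], [485.0, 365.0], [473.0, 385.0]] [[0.6293, -0.4928], [0.6346, -0.4699], [0.7177, -0.5072], [0.714, -0.5321]]
13949.0 [[277.0, 0.0], [364.0, 0.0], [364.0, 173.0], [277.0, 173.0]] [[0.4754, -0.2345], [0.5345, -0.225], [0.5619, -0.3434], [0.4939, -0.3543]]
```

View pics/w3.png

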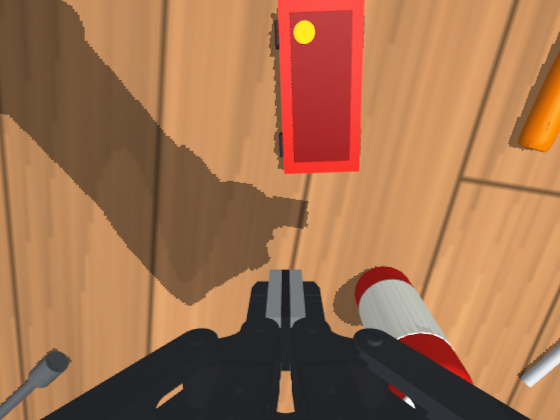

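The picture shows the red lid fully shut, flat and undisturbed, with latches at (277,30) and (281,145) on the -x side. I'll write a box-fit and move to green.

```bash
cat >> h.py <<'E'
from scipy.optimize import least_squares
RNG={"red":[((0,120,60),(8,255,255)),((172,120,60),(180,255,255))],"green":[((45,100,30),(85,255,255))],"blue":[((106,100,40),(130,255,255))]}
def fit(im,p,col,g,z0,z1,noise=True):
    """box pose (x,y,yaw deg) from colour mask contour; silhouette of 60x124 box z0..z1"""
    h=cv2.cvtColor(np.ascontiguousarray(im),cv2.COLOR_RGB2HSV);m=sum(cv2.inRange(h,*r) for r in RNG[col]).astype(np.uint8)
    m=cv2.morphologyEx(m,cv2.MORPH_CLOSE,np.ones((5,5)))
    def hull(v):
        a=np.radians(v[2]);c,s=np.cos(a),np.sin(a)
        q=[proj([v[0]+c*x-s*y,v[1]+s*x+c*y,z],p) for x in(-.03,.03) for y in(-.062,.062) for z in(z0,z1)]
        return cv2.convexHull(np.float32(q))
    ctr=hull(g).mean(axis=(0,1))
    cs=[c for c in cv2.findContours(m,0,cv2.CHAIN_APPROX_NONE)[0] if cv2.contourArea(c)>500]
    c=min(cs,key=lambda c:np.hypot(*(c.mean(axis=(0,1))-ctr)))[:,0].astype(np.float32)
    H,W=m.shape;c=c[(c[:,0]>3)&(c[:,0]<W-4)&(c[:,1]>3)&(c[:,1]<H-4)]
    f=lambda v:[cv2.pointPolygonTest(hull(v),(float(a),float(b)),True) for a,b in c]
    r=least_squares(f,g,x_scale=[.01,.01,2],loss="cauchy",f_scale=1.,diff_step=1e-4)
    e=np.abs(f(r.x));return r.x.round(4),len(c),np.median(e).round(2),(e>3).mean().round(2)
E
python3 - <<'E'
from h import *
im=cv2.imread("pics/w3.png")[:,:,::-1];p=dict(np.load("pics/w3.npz"))
print(fit(im,p,"red",[.517,-.289,9.5],0,.036))
E
python3 -m jog '-1 -.002 .03 0 0 0 -7;-1 -.002 .03 0 0 0 -7;-1 -.002 .03 0 0 0 -7;-1 -.002 .03 0 0 0 -7;-1 -.002 .03 .01 0 0 -7;-1 -.002 .03 .01 0 0 -7;-1 -.002 .03 .01 0 0 -6;-1 -.002 .03 .01 0 0 0' && python3 -m jog '-1 -.002 .03 .01 0 0 0;-1 -.002 .03 0 0 0 0;-1 -.001 .02 0 0 0 0;-1 0 .015 0 0 0 0;-1 0 0 0 0 0 0;-1 0 0 0 0 0 0'
python3 - <<'E'
from h import *
W=grab_frame("wrist").copy();p=camera_params("wrist");np.savez("pics/w4.npz",**p)
cv2.imwrite("pics/w4.png",W[:,:,::-1])
for t,z in(("green",0),("green_latch",.032)):
    for d in landmark_of(t,"wrist")[:2]: print(t,d["position"],round(d["conf"],2),onz(d["position"],p,z).round(4))
print(fit(W,p,"green",[.531,.036,-39],0,.048))
E
```

```text
(array([ 0.5162, -0.2872, 11.1299]), 411, np.float64(0.26), np.float64(0.0))
clock: 9.93
eef_pos: [0.4855, -0.1276, 0.1899]
tcp_rot: [-179.9, 0.0, 50.9]
contact_force: [0.9, -0.7, 0.3]
finger_gap: 0.0854
grip_force: 0.0
clock: 10.43
eef_pos: [0.4808, -0.0339, 0.1999]
tcp_rot: [-179.9, 0.0, 51.4]
contact_force: [-0.0, -0.9, -0.1]
finger_gap: 0.0849
grip_force: 0.0
green [82.5, 290.1] 0.79 [0.538  0.0281 0.    ]
(array([ 5.38900e-01,  3.00000e-02, -3.97695e+01]), 364, np.float64(0.82), np.float64(0.0))
```

View pics/w4.png

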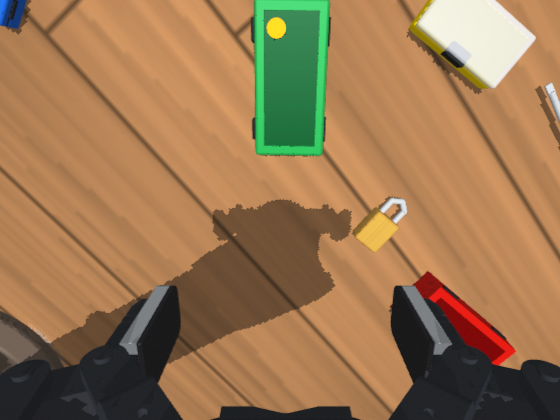

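The picture shows green with its dot at (276,28), nearer the left (-x) long side. There are black fittings on both long sides, so hinges explain the one I saw earlier. The latch side is therefore -x at yaw ≈ -40°. Go and grasp.

```bash
python3 -m jog '-1 .02 .022 0 0 0 -1;-1 .02 .022 0 0 0 0;-1 .018 .02 -.02 0 0 0;-1 0 0 -.03 0 0 0;-1 0 0 -.03 0 0 0;-1 0 0 -.03 0 0 0;-1 0 0 -.03 0 0 0;-1 0 0 -.03 0 0 0' && python3 -m jog '-1 0 0 -.012 0 0 0;-1 0 0 0 0 0 0;-1 0 0 0 0 0 0'
python3 - <<'E'
from h import *
W=grab_frame("wrist").copy();p=camera_params("wrist");np.savez("pics/w5.npz",**p)
cv2.imwrite("pics/w5.png",W[:,:,::-1])
print(ctrl.state()["eef_pos"],fit(W,p,"green",[.539,.03,-39.8],0,.048))
E
```

```text
clock: 11.25
eef_pos: [0.5394, 0.027, 0.029]
tcp_rot: [180.0, 0.0, 50.1]
contact_force: [0.4, 0.2, -0.4]
finger_gap: 0.0852
grip_force: 0.0
clock: 11.5
eef_pos: [0.5395, 0.0274, 0.0189]
tcp_rot: [180.0, 0.0, 50.1]
contact_force: [0.5, 0.2, 0.4]
finger_gap: 0.0851
grip_force: 0.0
[0.54032898 0.0276764  0.01969974] (array([ 5.38700e-01,  2.99000e-02, -3.96195e+01]), 751, np.float64(2.11), np.float64(0.46))
```

View pics/w5.png

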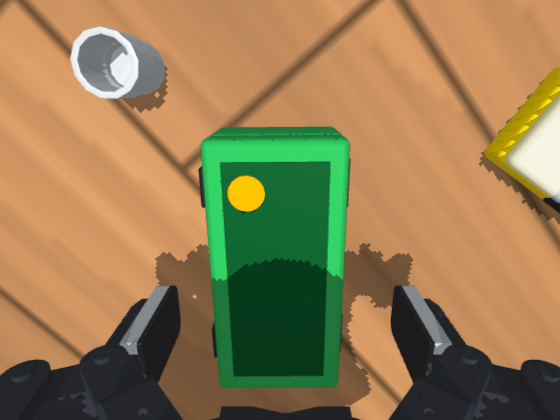

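Green is centred between the open fingers, at columns 205–348 with the pads at 178 and 392. The pads are well above the table. Descend and grip.

```bash
python3 -m jog '-1 -.001 .002 -.012 0 0 0;-1 0 0 -.012 0 0 0;-1 0 0 0 0 0 0' && python3 -m jog '1 0 0 0 0 0 0;1 0 0 0 0 0 0;1 0 0 0 0 0 0;1 0 0 0 0 0 0;1 0 0 0 0 0 0' 45
python3 - <<'E'
from h import *
W=grab_frame("wrist").copy();p=camera_params("wrist");np.savez("pics/w6.npz",**p)
cv2.imwrite("pics/w6.png",W[:,:,::-1])
E
```

```text
clock: 11.8
eef_pos: [0.5375, 0.0311, -0.0068]
tcp_rot: [-179.9, 0.0, 50.2]
contact_force: [-0.3, 0.0, -0.2]
finger_gap: 0.0852
grip_force: 0.0
clock: 12.22
eef_pos: [0.5386, 0.0304, -0.005]
tcp_rot: [180.0, -0.0, 50.2]
contact_force: [-1.8, -0.1, 6.2]
finger_gap: 0.0591
grip_force: 49.5
```

```bash
python3 -m jog '1 0 0 .02 0 0 0;1 0 0 .025 0 0 0;1 0 0 .03 0 0 0;1 0 0 .025 0 0 0;1 0 0 0 0 0 0;1 0 0 0 0 0 0'
python3 - <<'E'
from h import *
W=grab_frame("wrist").copy();p=camera_params("wrist");np.savez("pics/w7.npz",**p)
cv2.imwrite("pics/w7.png",W[:,:,::-1])
s=ctrl.state();z=s["eef_pos"][2];print(s["eef_pos"],s["tcp_rot"],s["finger_gap"],s["grip_force"])
r=fit(W,p,"green",[s["eef_pos"][0],s["eef_pos"][1],-39.8],z+.005,z+.053);print(r)
d=r[0][:2]-s["eef_pos"][:2];a=np.radians(s["tcp_rot"][2]);print("tool x,y off",d@[np.cos(a),np.sin(a)],d@[np.sin(a),-np.cos(a)])
r=np.load("pics/w6.npz");r=fit(cv2.imread("pics/w6.png")[:,:,::-1],dict(r),"green",[.5386,.0304,-39.8],0,.048);print("before lift",r)
E
```

```text
clock: 12.77
eef_pos: [0.5391, 0.0308, 0.0953]
tcp_rot: [179.9, -0.1, 50.2]
contact_force: [0.1, 1.8, -3.9]
finger_gap: 0.0586
grip_force: 50.9
[0.53807596 0.03088445 0.09420599] [-1.79984683e+02 -2.24469918e-02  5.02017636e+01] 0.059246071083908704 50.90494394302368
(array([ 5.36600e-01,  3.06000e-02, -3.97527e+01]), 840, np.float64(3.29), np.float64(0.5))
tool x,y off -0.0011632879380557965 -0.0009519117795558856
before lift (array([ 5.37100e-01,  3.01000e-02, -3.96845e+01]), 840, np.float64(3.5), np.float64(0.5))
```

```bash
python3 - <<'E'
from h import *
from scipy.spatial.transform import Rotation as Ro
p0=camera_params("wrist");st=ctrl.state()
Rt=Ro.from_euler("xyz",st["tcp_rot"],degrees=True).as_matrix();T=np.array(st["eef_pos"])
P=lambda v:proj(T+Rt@np.array(v),p0)
W=cv2.imread("pics/w7.png");h=cv2.cvtColor(W,cv2.COLOR_BGR2HSV);m=cv2.inRange(h,*RNG["green"][0])
for c in(250,265,280,295,310):
    r=np.where(m[:,c])[0];print(c,r.min(),r.max())
    g=h[:,c,2].astype(int);
r=[];
for row in(180,220): q=np.where(m[row])[0];print(row,q.min(),q.max())
for x in(-.062,.062):
    for z in(-.005,-.053): print(x,z,P((x,0,z)).round(1),P((x-.002,0,z)).round(1), P((0,-.03,z)).round(),P((0,.03,z)).round())
E
python3 -m jog '1 -.002 -.029 0 0 0 6.4;1 -.002 -.029 0 0 0 6.4;1 -.002 -.029 0 0 0 6.4;1 -.002 -.029 0 0 0 6.4;1 -.002 -.029 0 0 0 6.4;1 -.002 -.029 0 0 0 6.4;1 -.002 -.029 0 0 0 6.4;1 -.002 -.029 0 0 0 6.1'&&python3 -m jog '1 -.002 -.029 0 0 0 0;1 -.002 -.029 0 0 0 0;1 -.002 -.028 0 0 0 0;1 0 0 0 0 0 0;1 0 0 0 0 0 0'
```

```text
250 137 406
265 137 408
280 137 412
295 137 411
310 137 407
180 199 370
220 202 367
-0.062 -0.005 [284.6 360. ] [284.6 362.9] [225. 259.] [344. 259.]
-0.062 -0.053 [284.4 437. ] [284.4 440.4] [206. 315.] [363. 315.]
0.062 -0.005 [284.4 134.4] [284.4 138.9] [225. 259.] [344. 259.]
0.062 -0.053 [284.  152.7] [284.  158.8] [206. 315.] [363. 315.]
clock: 13.48
eef_pos: [0.5209, -0.2023, 0.0926]
tcp_rot: [-179.9, -0.1, 101.4]
contact_force: [0.9, 0.3, -3.0]
finger_gap: 0.059
grip_force: 50.8
clock: 13.9
eef_pos: [0.5145, -0.2893, 0.0927]
tcp_rot: [-179.9, -0.0, 100.8]
contact_force: [0.2, 1.7, -3.8]
finger_gap: 0.0587
grip_force: 50.8
```

```bash
cat >> h.py <<'E'
def avg(n=5):
    a=[]
    for _ in range(n):
        s=ctrl.state();r=s["tcp_rot"];a.append([*s["eef_pos"],r[2]]);grab_frame("top")
    return np.mean(a,0).round(4)
E
python3 -c "
from h import *
print(avg())"
```

```text
[ 5.155000e-01 -2.869000e-01  9.300000e-02  1.010472e+02]
```

```bash
python3 -m jog '1 .0005 .001 -.015 0 0 0;1 0 0 -.015 0 0 0;1 0 0 -.015 0 0 0;1 0 0 -.01 0 0 0;1 0 0 0 0 0 0;1 0 0 0 0 0 0'
python3 - <<'E'
from h import *
print(avg(4))
for n in("scene",):
    S=grab_frame(n); cv2.imwrite("pics/s8.png",S[:,:,::-1])
E
```

```text
clock: 14.65
eef_pos: [0.5167, -0.286, 0.0393]
tcp_rot: [-180.0, -0.0, 101.1]
contact_force: [0.9, -0.4, -2.4]
finger_gap: 0.0588
grip_force: 50.7
[ 5.172000e-01 -2.865000e-01  4.000000e-02  1.010964e+02]
```

```bash
python3 -m jog '1 -.001 .0005 -.004 0 0 0;1 0 0 -.003 0 0 0;1 0 0 0 0 0 0' && python3 -m jog '1 0 0 -.001 0 0 0;1 0 0 0 0 0 0' && python3 -m jog '1 0 0 -.001 0 0 0;1 0 0 0 0 0 0'
```

```text
clock: 15.15
eef_pos: [0.5154, -0.2857, 0.0319]
tcp_rot: [-180.0, -0.0, 101.1]
contact_force: [0.5, -0.2, -3.0]
finger_gap: 0.0589
grip_force: 50.8
clock: 15.32
eef_pos: [0.5157, -0.286, 0.0313]
tcp_rot: [-180.0, -0.0, 101.1]
contact_force: [0.5, 0.5, -2.8]
finger_gap: 0.059
grip_force: 50.8
clock: 15.48
eef_pos: [0.5159, -0.2861, 0.031]
tcp_rot: [180.0, -0.0, 101.1]
contact_force: [-2.4, 1.1, 3.4]
finger_gap: 0.0591
grip_force: 51.5
```

```bash
python3 -m jog '-1 0 0 0 0 0 0;-1 0 0 0 0 0 0;-1 0 0 0 0 0 0;-1 0 0 0 0 0 0;-1 0 0 .02 0 0 0;-1 0 0 .03 0 0 0;-1 0 0 .03 0 0 0;-1 0 0 .03 0 0 0' && python3 -m jog '-1 0 .02 .02 0 0 0;-1 0 .03 .02 0 0 0;-1 0 .03 0 0 0 0;-1 0 .02 0 0 0 0;-1 0 0 0 0 0 0;-1 0 0 0 0 0 0'
python3 - <<'E'
from h import *
W=grab_frame("wrist").copy();p=camera_params("wrist");np.savez("pics/w9.npz",**p);cv2.imwrite("pics/w9.png",W[:,:,::-1])
S=grab_frame("scene").copy();cv2.imwrite("pics/s9.png",S[:,:,::-1])
q=cv2.resize(S[200:280,130:220],(427,380))
o=np.hstack([cv2.resize(W[130:330,185:385],(372,380)),q]);cv2.imwrite("pics/m9.png",o[:,:,::-1])
print(fit(W,p,"green",[.516,-.287,11.1],.036,.084))
E
```

```text
clock: 16.15
eef_pos: [0.5155, -0.2861, 0.1416]
tcp_rot: [-180.0, -0.0, 101.1]
contact_force: [0.1, 0.6, -0.8]
finger_gap: 0.0855
grip_force: 0.0
clock: 16.65
eef_pos: [0.5161, -0.1847, 0.1806]
tcp_rot: [180.0, -0.0, 101.2]
contact_force: [-0.4, -1.0, -0.4]
finger_gap: 0.0856
grip_force: 0.0
(array([ 0.5157, -0.2897, 11.0433]), 408, np.float64(1.0), np.float64(0.15))
```

View pics/m9.png

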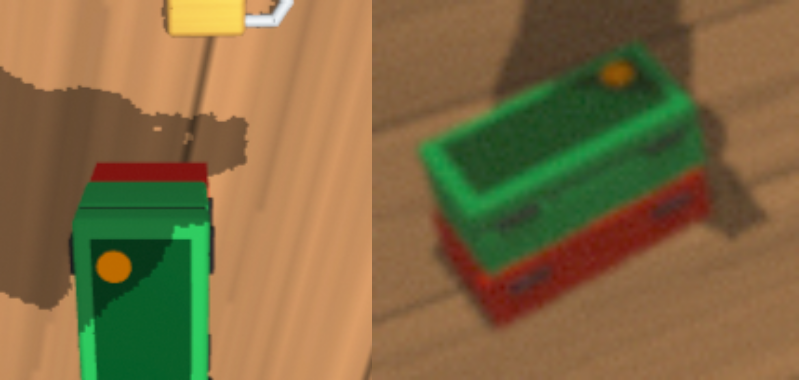

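Run:
```python
from h import *
W=cv2.imread("pics/w9.png");p=dict(np.load("pics/w9.npz"));h=cv2.cvtColor(W,cv2.COLOR_BGR2HSV)
R=sum(cv2.inRange(h,*r) for r in RNG["red"]);G=cv2.inRange(h,*RNG["green"][0])
a=np.radians(11.1);ux=np.array([np.cos(a),np.sin(a)]);uy=np.array([-np.sin(a),np.cos(a)]);c0=np.array([.5162,-.2872])
L=lambda px,z:(lambda d:(round(d@ux*1e3,1),round(d@uy*1e3,1)))(onz(px,p,z)[:2]-c0)
for c in(250,265,280,290):
    r=np.where(R[200:260,c])[0]+200;g=np.where(G[200:260,c])[0]+200
    print(c,r.min(),r.max(),g.min(),"red far bottom",L((r.min()-.5,c),0),"red top",L((r.max()+.5,c),.036),"green far bottom",L((g.min()-.5,c),.036))
for row in range(216,236,2):
    for M,n in((R,"r"),(G,"g")):
        q=np.where(M[row,200:340])[0]+200
        if len(q)>20: print(row,n,q.min(),q.max())
```

```text
250 215 224 226 red far bottom (np.float64(-16.5), np.float64(58.2)) red top (np.float64(-13.2), np.float64(61.0)) green far bottom (np.float64(-13.2), np.float64(60.0))
265 215 224 226 red far bottom (np.float64(-1.4), np.float64(58.2)) red top (np.float64(0.5), np.float64(61.0)) green far bottom (np.float64(0.5), np.float64(60.0))
280 215 224 226 red far bottom (np.float64(13.8), np.float64(58.2)) red top (np.float64(14.3), np.float64(61.0)) green far bottom (np.float64(14.3), np.float64(60.0))
290 215 224 226 red far bottom (np.float64(23.9), np.float64(58.2)) red top (np.float64(23.5), np.float64(61.0)) green far bottom (np.float64(23.5), np.float64(60.0))
216 r 237 296
218 r 236 296
220 r 235 296
222 r 234 296
224 r 234 296
226 g 232 294
228 g 231 295
230 g 230 295
232 g 229 295
234 g 229 296
```

The picture shows green sitting squarely on red, all latches on the same side and flush to about 1–2 mm. Now blue.

```bash
python3 -m jog '-1 .002 .03 .005 0 0 0;-1 .002 .03 .005 0 0 0;-1 .002 .03 .005 0 0 0;-1 .002 .03 .005 0 0 0;-1 .002 .03 0 0 0 0;-1 .002 .03 0 0 0 0;-1 .002 .03 0 0 0 0;-1 .002 .03 0 0 0 0' && python3 -m jog '-1 .003 .03 0 0 0 0;-1 .003 .03 0 0 0 0;-1 .003 .03 0 0 0 0;-1 .003 .03 0 0 0 0;-1 .003 .03 0 0 0 0;-1 .002 .02 0 0 0 0;-1 0 0 0 0 0 0;-1 0 0 0 0 0 0'
python3 - <<'E'
from h import *
W=grab_frame("wrist").copy();p=camera_params("wrist");np.savez("pics/w10.npz",**p);cv2.imwrite("pics/w10.png",W[:,:,::-1])
for t in("blue","blue_latch"):
    for d in landmark_of(t,"wrist")[:3]: print(t,d["position"],round(d["conf"],2),onz(d["position"],p,.0).round(4))
print(fit(W,p,"blue",[.531,.314,10.8],0,.032),avg(3))
E
```

```text
clock: 17.42
eef_pos: [0.5322, 0.0537, 0.2005]
tcp_rot: [180.0, 0.0, 100.9]
contact_force: [1.3, -0.6, 0.5]
finger_gap: 0.0854
grip_force: 0.0
clock: 18.08
eef_pos: [0.5494, 0.2237, 0.1999]
tcp_rot: [-180.0, 0.1, 101.1]
contact_force: [-0.4, -1.5, -0.2]
finger_gap: 0.0857
grip_force: 0.0
blue [110.1, 148.4] 0.7 [0.4073 0.2554 0.    ]
blue [77.3, 288.0] 0.61 [0.5349 0.3106 0.    ]
blue_latch [71.8, 251.4] 0.84 [0.5001 0.3088 0.    ]
(array([ 0.5315,  0.3149, 10.7834]), 341, np.float64(0.77), np.float64(0.0)) [  0.5494   0.2218   0.2006 100.9045]
```

View pics/w10.png

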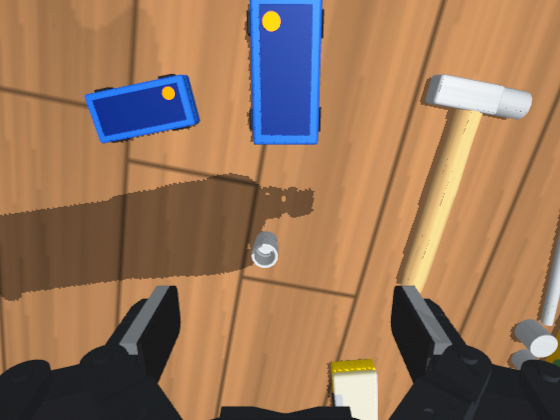

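Large blue is at (286,75) with its dot at (271,21) on the -x side. The small blue at (145,110) is the decoy, and the socket is at (265,250). Grasp the large one.

```bash
python3 -m jog '-1 -.006 .03 0 0 0 -.2;-1 -.006 .03 0 0 0 0;-1 -.006 .033 -.02 0 0 0;-1 0 0 -.03 0 0 0;-1 0 0 -.03 0 0 0;-1 0 0 -.03 0 0 0;-1 0 0 -.03 0 0 0;-1 0 0 -.03 0 0 0' && python3 -m jog '-1 0 0 -.01 0 0 0;-1 0 0 0 0 0 0;-1 0 0 0 0 0 0'
python3 - <<'E'
from h import *
W=grab_frame("wrist").copy();p=camera_params("wrist");cv2.imwrite("pics/w11.png",W[:,:,::-1])
print(avg(4),fit(W,p,"blue",[.5315,.315,10.8],0,.032))
E
```

```text
clock: 19.05
eef_pos: [0.5311, 0.3164, 0.0295]
tcp_rot: [180.0, -0.0, 100.8]
contact_force: [0.6, 0.3, -0.1]
finger_gap: 0.0854
grip_force: 0.0
clock: 19.3
eef_pos: [0.5314, 0.3166, 0.0212]
tcp_rot: [180.0, 0.0, 100.8]
contact_force: [0.2, 0.4, 0.5]
finger_gap: 0.0853
grip_force: 0.0
[5.322000e-01 3.175000e-01 2.240000e-02 1.008549e+02] (array([ 0.5318,  0.3148, 10.9107]), 679, np.float64(1.54), np.float64(0.23))
```

Within 3 mm, so shift slightly, descend and grip.

```bash
python3 -m jog '-1 -.0005 -.002 -.012 0 0 0;-1 0 0 -.012 0 0 0;-1 0 0 -.006 0 0 0;-1 0 0 0 0 0 0' && python3 -m jog '1 0 0 0 0 0 0;1 0 0 0 0 0 0;1 0 0 0 0 0 0;1 0 0 0 0 0 0;1 0 0 0 0 0 0' 40
python3 -c "
from h import *
print(avg(4))"
python3 -m jog '1 0 0 .02 0 0 0;1 0 0 .03 0 0 0;1 0 0 .03 0 0 0;1 0 0 .03 0 0 0;1 0 0 .03 0 0 0;1 0 0 .02 0 0 0;1 0 0 0 0 0 0;1 0 0 0 0 0 0'
python3 - <<'E'
from h import *
from scipy.spatial.transform import Rotation as Ro
st=ctrl.state();W=grab_frame("wrist").copy();p0=camera_params("wrist");cv2.imwrite("pics/w12.png",W[:,:,::-1])
Rt=Ro.from_euler("xyz",st["tcp_rot"],degrees=True).as_matrix();T=np.array(st["eef_pos"])
P=lambda v:proj(T+Rt@np.array(v),p0)
m=cv2.inRange(cv2.cvtColor(W,cv2.COLOR_RGB2HSV),*RNG["blue"][0])
for c in(260,285,310): r=np.where(m[:,c])[0];print(c,r.min(),r.max())
for row in(180,200): q=np.where(m[row,150:420])[0]+150;print(row,q.min(),q.max())
for x in(.062,.060,.064):print(x,[P((x,0,z)).round(1) for z in(-.009,-.041)])
print(avg(3))
E
```

```text
clock: 19.88
eef_pos: [0.5288, 0.3141, -0.0118]
tcp_rot: [-179.8, 0.1, 100.9]
contact_force: [-0.3, -0.2, -0.4]
finger_gap: 0.0856
grip_force: 0.0
clock: 20.3
eef_pos: [0.5307, 0.315, -0.0089]
tcp_rot: [180.0, -0.0, 100.9]
contact_force: [-0.7, -0.8, 6.0]
finger_gap: 0.0582
grip_force: 42.6
[ 5.307000e-01  3.150000e-01 -8.900000e-03  1.008658e+02]
clock: 21.17
eef_pos: [0.5308, 0.3154, 0.1513]
tcp_rot: [179.9, -0.1, 100.9]
contact_force: [-0.5, 0.3, -2.3]
finger_gap: 0.0583
grip_force: 43.7
260 137 408
285 137 408
310 137 408
180 206 364
200 155 362
0.062 [array([287.5, 134.9]), array([287.8, 146.4])]
0.06 [array([287.5, 139.5]), array([287.7, 152.1])]
0.064 [array([287.5, 130.2]), array([287.8, 140.7])]
[  0.5295   0.3147   0.1493 100.8835]
```

```bash
python3 -m jog '1 -.0007 -.03 0 0 0 .2;1 -.0007 -.03 0 0 0 0;1 -.0007 -.03 0 0 0 0;1 -.0007 -.03 0 0 0 0;1 -.0007 -.03 0 0 0 0;1 -.0007 -.03 0 0 0 0;1 -.0007 -.03 0 0 0 0;1 -.0007 -.03 0 0 0 0' && python3 -m jog '1 -.0007 -.03 0 0 0 0;1 -.0007 -.03 0 0 0 0;1 -.0007 -.03 0 0 0 0;1 -.0007 -.03 0 0 0 0;1 -.0007 -.03 0 0 0 0;1 -.0007 -.03 0 0 0 0;1 -.0007 -.03 0 0 0 0;1 -.0007 -.03 0 0 0 0' && python3 -m jog '1 -.0007 -.03 0 0 0 0;1 -.0007 -.03 0 0 0 0;1 -.0007 -.03 0 0 0 0;1 0 -.02 0 0 0 0;1 0 -.01 0 0 0 0;1 0 0 0 0 0 0;1 0 0 0 0 0 0'
python3 - <<'E'
from h import *
W=grab_frame("wrist");cv2.imwrite("pics/w13.png",W[:,:,::-1])
print(avg(5))
E
```

```text
clock: 22.03
eef_pos: [0.5239, 0.0734, 0.1495]
tcp_rot: [-179.9, 0.0, 101.1]
contact_force: [0.8, -0.2, -1.7]
finger_gap: 0.0579
grip_force: 43.7
clock: 22.7
eef_pos: [0.5183, -0.1663, 0.1494]
tcp_rot: [-179.9, -0.0, 101.1]
contact_force: [0.6, 0.3, -1.7]
finger_gap: 0.058
grip_force: 43.7
clock: 23.28
eef_pos: [0.5167, -0.2841, 0.1496]
tcp_rot: [-179.9, -0.1, 101.1]
contact_force: [0.4, 1.1, -2.1]
finger_gap: 0.0581
grip_force: 43.8
[  0.5174  -0.283    0.1501 101.1943]
```

```bash
python3 -m jog '1 -.0012 -.004 -.02 0 0 0;1 0 0 -.02 0 0 0;1 0 0 -.016 0 0 0;1 0 0 -.012 0 0 0;1 0 0 0 0 0 0;1 0 0 0 0 0 0'
python3 -c "
from h import *
print(avg(6))"
```

```text
clock: 24.08
eef_pos: [0.5158, -0.2887, 0.0824]
tcp_rot: [-180.0, -0.0, 101.1]
contact_force: [0.7, -0.1, -2.0]
finger_gap: 0.0578
grip_force: 43.8
[ 5.164000e-01 -2.892000e-01  8.330000e-02  1.010824e+02]
```

```bash
python3 -m jog '1 0 .0015 -.003 0 0 0;1 0 0 0 0 0 0;1 0 0 0 0 0 0'
python3 -c "
from h import *
print(avg(8))"
```

```text
clock: 24.63
eef_pos: [0.5158, -0.2872, 0.0794]
tcp_rot: [-180.0, -0.0, 101.1]
contact_force: [-0.7, -0.3, -1.0]
finger_gap: 0.0579
grip_force: 43.7
[ 5.15800e-01 -2.87500e-01  7.95000e-02  1.01075e+02]
```

```bash
python3 -m jog '1 0 0 -.002 0 0 0;1 0 0 -.001 0 0 0;1 0 0 0 0 0 0' && python3 -m jog '1 0 0 -.001 0 0 0;1 0 0 0 0 0 0' && python3 -m jog '1 0 0 -.001 0 0 0;1 0 0 0 0 0 0'
```

```text
clock: 25.28
eef_pos: [0.5157, -0.2874, 0.0762]
tcp_rot: [-180.0, -0.0, 101.1]
contact_force: [0.5, 0.2, -2.0]
finger_gap: 0.058
grip_force: 43.7
clock: 25.45
eef_pos: [0.5157, -0.2875, 0.0753]
tcp_rot: [-180.0, -0.0, 101.1]
contact_force: [-0.6, 0.8, -2.6]
finger_gap: 0.058
grip_force: 43.7
clock: 25.62
eef_pos: [0.5158, -0.2876, 0.075]
tcp_rot: [180.0, -0.0, 101.1]
contact_force: [-2.1, 0.2, 5.5]
finger_gap: 0.0576
grip_force: 44.6
```

Contact made. Release, lift and check from the +y end.

```bash
python3 -m jog '-1 0 0 0 0 0 0;-1 0 0 0 0 0 0;-1 0 0 0 0 0 0;-1 0 0 0 0 0 0;-1 0 0 .02 0 0 0;-1 0 0 .03 0 0 0;-1 0 0 .03 0 0 0;-1 0 0 .03 0 0 0' && python3 -m jog '-1 0 .025 0 0 0 0;-1 0 .03 0 0 0 0;-1 0 .03 0 0 0 0;-1 0 .025 0 0 0 0;-1 0 0 0 0 0 0;-1 0 0 0 0 0 0'
python3 - <<'E'
from h import *
W=grab_frame("wrist").copy();p=camera_params("wrist");cv2.imwrite("pics/w14.png",W[:,:,::-1])
S=grab_frame("scene").copy()
o=np.hstack([cv2.resize(W[130:330,185:385],(372,380)),cv2.resize(S[190:280,130:220],(420,380))]);cv2.imwrite("pics/m14.png",o[:,:,::-1])
h=cv2.cvtColor(W,cv2.COLOR_RGB2HSV)
a=np.radians(11.1);ux=np.array([np.cos(a),np.sin(a)]);uy=np.array([-np.sin(a),np.cos(a)]);c0=np.array([.5162,-.2872])
L=lambda px,z:(lambda d:(round(float(d@ux*1e3),1),round(float(d@uy*1e3),1)))(onz(px,p,z)[:2]-c0)
for n,z in(("red",0),("green",.036),("blue",.084)):
    M=sum(cv2.inRange(h,*r) for r in RNG[n])[120:330,200:345]
    M=cv2.morphologyEx(M.astype(np.uint8),cv2.MORPH_OPEN,np.ones((3,3)))
    r=np.where(M[:,70])[0]+120;top=r.min();q=np.where(M[top+2-120])[0]+200
    print(n,r.min(),r.max(),L((top-.5,270),z),"cols",q.min(),q.max(),L((top,q.min()-.5),z),L((top,q.max()+.5),z))
E
```

```text
clock: 26.28
eef_pos: [0.5155, -0.2875, 0.1856]
tcp_rot: [-180.0, -0.0, 101.1]
contact_force: [0.4, 0.1, -1.1]
finger_gap: 0.0858
grip_force: 0.0
clock: 26.78
eef_pos: [0.5162, -0.1758, 0.1845]
tcp_rot: [180.0, -0.0, 101.3]
contact_force: [0.4, -0.6, 0.6]
finger_gap: 0.0851
grip_force: 0.0
red 222 232 (5.2, 57.6) cols 235 293 (-31.4, 57.1) (29.4, 57.1)
green 233 255 (6.6, 60.0) cols 230 293 (-31.3, 59.5) (28.6, 59.5)
blue 257 329 (8.4, 58.3) cols 222 294 (-31.1, 57.9) (28.4, 57.9)
```

View pics/m14.png

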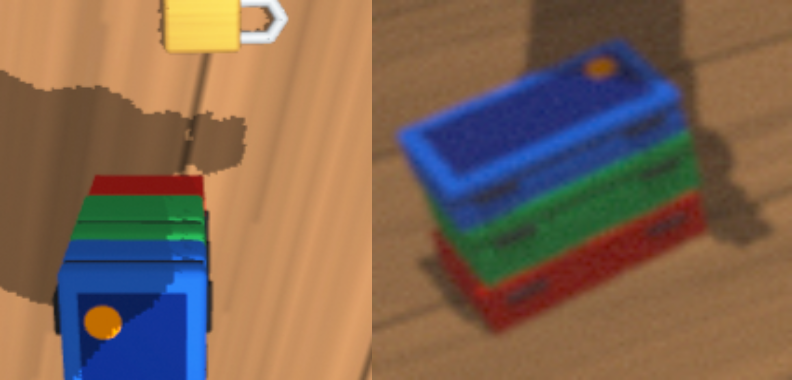

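The column is square, with all latches on -x. Its edges agree to within about 2.4 mm in y and 1 mm in x. The gripper is clear, so I'm handing in.

```bash
python3 -c "
from rig import ctrl
print(ctrl.close_job())"
```

```text
the job is handed in; nothing more can be done
None
```

The red lid is shut where the case stood, with green on it and the large blue on top. The latches all face -x and the edges line up to about 2.5 mm or better; I handed the job in at about 27 s.

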